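Slide the mixing slab out over the cart edge

TASK

Push the glass mixing slab across the cart top with your fingertips until a third of its length sticks out over the cart's right-hand edge (seen from the robot), the one beside the patient chair, square to that edge, so the assistant can take hold of it there. Only slide it, never lift it, and don't touch the dappen dish standing on it: the dish rides along upright. Leave the jar, the dropper bottle and the spatula alone.

Things in the scene. Friction and masses are not known exactly. Their poses are not given: they have to be found in the camera images.
- slab_center (a point): Centre (half-way up, 5 mm over the cart top) of the mixing slab: a loose plate of clear, greenish glass, 150 mm long, 100 mm wide, 10 mm thick, about 0.4 kg, lying flat on the cart. Its y axis runs along its length (y = +75 mm and -75 mm are the short ends; the -y end is the one nearer the cart edge at the start), x across it, z up. It starts turned by up to about 20 degrees from square.
- cart_edge (a point): Middle of the top rim of the cart's edge on the patient chair's side, the edge that the slab shall stick out over. The axes are the cart's: x along this straight edge, y from the edge inward over the cart top, z up, with z = 0 in the cart's top face. The edge is 420 mm long (x = -210 to +210 mm), and the flat top reaches 460 mm inward; beyond the edge there is nothing to hold the slab up.
- cart: The assistant's mobile cart: cream cabinet with a plain grey laminate top, 420 mm (x) by 460 mm (y), no rim. In the far corner away from the chair side a white cotton-roll dispenser is fixed on it (x 130 to 200, y 129 to 233 mm, 87 mm tall). It does not move. Origin at the middle of the top face, level with the work surface; z up; -y points to the edge on the patient chair's side (robot's right), +x away from the robot.
- dish: Dappen dish: small eight-sided glass cup with a waist, amber tint, 31 mm across, 26 mm tall, about 35 g, standing loose on the slab near its middle (up to 20 mm off). Origin at the centre of its underside, z up.
- jar: Powder jar of amber glass with a white cap, 42 mm across, 62 mm tall, standing loose on the cart top beyond the slab (robot's far side). Origin at the centre of its underside.
- dropper: Dropper bottle of amber glass with a black cap and a rubber bulb, 29 mm across, 88 mm tall, standing loose on the cart top beyond the slab. Origin at the centre of its underside. It and the jar swap places from start to start.
- spatula: Steel cement spatula, 172 mm long, 10 mm wide, 5 mm high, lying loose on the cart top between the slab and the robot, its length (its y axis, from -77 to +95 mm) roughly across the robot's view. Origin under its middle.
Not all that is in view belongs to the job. There is more than one size of the dish; the job needs the larger.

How it is judged:
At the end, for the whole second after the job is handed in: Slab still and flat on the cart, 50 +- 12 mm of its length out over the chair-side edge, square to it within 8 degrees, its whole width inside the edge's ends; dish upright on the slab; jar, dropper bottle and spatula within 10 mm of where they were and not tipped (y of slab_center in the frame of cart_edge between 0.013 and 0.037 m and x of slab_center in the frame of cart_edge between -0.16 and 0.16 m and angle between the y axis of slab_center and the y axis of cart_edge, either way round below 0.14 rad and angle between slab_center's own z axis and vertical below 0.03 rad and height (world z) of slab_center between 0.002 and 0.008 m and linear speed of slab below 0.01 m/s and angle between dish's own z axis and vertical below 0.1 rad and x of dish in the frame of slab_center between -0.04 and 0.04 m and y of dish in the frame of slab_center between -0.06 and 0.06 m and z of dish in the frame of slab_center between 0.002 and 0.008 m and distance of each of jar, dropper, spatula from where it was at the start of the episode below 0.01 m and angle between each of jar, dropper, spatula's own z axis and vertical below 0.2 rad); the robot touches nothing.
It fails at once if the slab was lifted, tipped or dropped (height (world z) of slab_center above 0.012 m or height (world z) of slab_center below -0.005 m or angle between slab_center's own z axis and vertical above 0.08 rad).
It fails at once if the robot touched the dappen dish, or it was tipped or taken off the slab (contact force between any of the fingers, the arm and dish above 0.3 N or angle between dish's own z axis and vertical above 0.35 rad or z of dish in the frame of slab_center above 0.015 m or z of dish in the frame of slab_center below -0.005 m).
It fails at once if the jar, dropper bottle or spatula was moved or knocked over (not (distance of jar from where it was at the start of the episode below 0.01 m) or not (distance of dropper from where it was at the start of the episode below 0.01 m) or not (distance of spatula from where it was at the start of the episode below 0.01 m) or not (angle between jar's own z axis and vertical below 0.2 rad) or not (angle between dropper's own z axis and vertical below 0.2 rad) or not (angle between spatula's own z axis and vertical below 0.2 rad)).
It also fails if it takes over 45 s, if anything falls off the work surface, if the arm or the gripper's body presses on something with over 40 N, if the wrist force passes 120 N, or if a joint passes its speed limit or range.

ROBOT

A 6-joint arm with a two-finger parallel gripper is mounted at the origin on the work surface. World frame = base frame: x ahead of the robot, y to its left, z up, the work surface at z = 0. Lengths are in m, angles in rad, forces in N, time in s.
With the tool pointing down it reaches from about 0.35 to 0.775 m from the base axis. Payload 5.5 kg.
Tool frame: the origin (TCP) lies on the centre line of the jaws, within the pads' length; the fingertips stand 11 mm ahead of it and the grasp point (between the pads) lies 8 mm behind it (env.tip_extent is the distance from the TCP to the fingertips, in m); z points along the fingers, y is the line along which they close (so a half turn about z gives the same grasp; the last joint's range is limited). The gripper opens to 85 mm and grips with 20 to 120 N. Pads are 22 mm wide; open, the fingers measure 114 mm over their backs; the gripper's body (76 mm by 85 mm) begins 54 mm behind the grasp point. The pads swing forward as they close: fully open they stand 13 mm farther back than shut.
Start: joints at [-1.353, 0.313, 0.046, 1.304, 0, 1.431], TCP at [0.201, -0.539, 0.219] pointing down, gripper open.
Joint ranges: [-2.76, 2.76], [-0.86, 1.69], [-1.03, 1.26], [-2.2, 2.34], [-1.47, 1.5], [-3.14, 3.14]. Speed limits (rad/s): [2.57, 2.57, 3.14, 3.14, 3.14, 3.14].

INTERFACE

Orientations are given as a unit quaternion [w, x, y, z].
In Python, from workcell import env gives the robot as it stands.
- The arm moves only by the shell command python3 -m jog 'ROWS' [FORCE]. ROWS is JSON, a list of rows, each a list of 5 numbers: the gripper's target within -1 to 1 (shut at 1, half-way at 0, fully open at -1), then the shift along the tool's x, y, z in m, then the turn about the tool's z in degrees. In form: [[fingers, tx, ty, tz, turn], ...]. A call has 1 to 5 rows; each row shifts and turns the commanded pose from where the row before left it, along the tool's axes as they then stand; what a row does not reach is not made up. A row lasts 1/12 s, in which the tool goes at most 41.7 mm and 7.16 degrees, less where a joint would pass 70% of its speed; a pose out of reach is approached as far as the arm can. A call is refused whole if a number of a shift passes 0.0417 or a number of a turn 7.16, either way. A call with a gripper value outside its range is refused whole. The fingers move at their own pace and stop on an object; FORCE is the grip in N (left out, the last holds). Time passes only in rows, so rows that do not move let the fingers close. It gives the time, the measured TCP pose, the force, the opening and the grip force at its end, in the units of the state.
- env.get_state(): the state, without advancing time (a new reading comes with each control period).
- env.read_camera(name): name is "scene" or "side" or "wrist"; returns a dict with "img" (384x512x3 uint8, red, green, blue), "fov_y" (degrees; the focal length in pixels is half the picture's height over the tangent of half this angle, whatever the lens; pixels are square), "cx", "cy" (the principal point, pixels), "T" (4x4, takes a point from camera to world coordinates). Camera axes: x right, y up, looking along -z (the intrinsics and any distortion apply to the point x, -y, -z); pixel columns grow to the right and rows downward; lengths in m; the calibration is good to about 2 mm. The wrist camera is an equidistant fisheye: a pixel r from the principal point sees the ray r / f radians off the axis. A picture is of the moment at which its call begins. There is no depth.
- env.hand_in(): hands the job in; it is judged then, once.
The state is a dict: "clock": time; "joint_pos": joint angles; "qvel": joint speeds; "tau": joint torques, N m; "tcp_pos": TCP position; "orientation": TCP orientation; "wrist_force": force on the tool from outside, world axes, zero at the start; "ft_torque": the same for the moment, N m; "finger_gap": finger opening in m; "grip_force": force on a finger pad.
Only numpy, scipy, OpenCV 4.12 (cv2) and the standard library are available. Lean on these libraries where they do the work, as an engineer would, in place of code of your own. Each camera call takes 0.05 s, during which the arm holds its last target. There are 200 camera calls.

## Working session

There is one attempt and no reset: what is moved stays moved. The work goes in short steps, Python scripts to look and compute and a shell command to move; the robot and the scene stay as the last step left them, time stands still between calls to the robot, and variables do not carry over. Pictures are saved under pics/ and viewed, at most 14 in all, crops included, and the job is handed in when it is done.

```bash
ls; mkdir -p pics
cat > h.py <<'E'
import numpy as np,cv2
from workcell import env
def cam(n):
    c=env.read_camera(n); return c
def ray(c,u,v,n):
    f=c["img"].shape[0]/2/np.tan(np.radians(c["fov_y"])/2)
    x,y=(u-c["cx"]),(v-c["cy"])
    if n=="wrist":
        r=np.hypot(x,y)+1e-9;th=r/f
        d=np.array([np.sin(th)*x/r,-np.sin(th)*y/r,-np.cos(th)])
    else: d=np.array([x/f,-y/f,-1])
    T=np.array(c["T"]); return T[:3,3],T[:3,:3]@d
def pt(c,u,v,n,z):
    o,d=ray(c,u,v,n); return o+d*(z-o[2])/d[2]
def proj(c,p,n):
    f=c["img"].shape[0]/2/np.tan(np.radians(c["fov_y"])/2)
    T=np.array(c["T"]);q=T[:3,:3].T@(np.array(p)-T[:3,3]);x,y,z=q[0],-q[1],-q[2]
    if n=="wrist":
        r=np.hypot(x,y);th=np.arctan2(r,z);return c["cx"]+f*th*x/r,c["cy"]+f*th*y/r
    return c["cx"]+f*x/z,c["cy"]+f*y/z
E
python3 - <<'E'
from h import *
for n in("scene","side","wrist"):
    c=cam(n);cv2.imwrite(f"pics/{n}0.png",c["img"][...,::-1]);np.savez(f"pics/{n}0.npz",**c)
    print(n,c["fov_y"],c["cx"],c["cy"],np.round(c["T"],3).tolist())
print(env.get_state(),env.tip_extent)
a,b=[cv2.imread(f"pics/{n}0.png") for n in("scene","side")]
E
```

```text
pics
scene 46.14974792521081 260.72298227562146 193.7721080823288 [[-0.844, -0.391, 0.367, 0.894], [0.536, -0.622, 0.571, 0.688], [0.006, 0.678, 0.735, 0.85], [0.0, 0.0, 0.0, 1.0]]
side 56.04655754152246 253.3667847331232 194.60370429085717 [[-0.922, 0.226, -0.314, 0.213], [-0.387, -0.552, 0.739, 0.782], [-0.006, 0.802, 0.597, 0.619], [0.0, 0.0, 0.0, 1.0]]
wrist 65.70646984690485 258.21144569954146 193.75760078843376 [[0.35, 0.899, 0.261, 0.268], [-0.937, 0.337, 0.096, -0.514], [-0.002, -0.278, 0.96, 0.372], [0.0, 0.0, 0.0, 1.0]]
{'clock': 0.15, 'joint_pos': array([-1.35262571e+00,  3.13796671e-01,  4.52489043e-02,  1.30356619e+00,
       -1.06197175e-05,  1.43120041e+00]), 'qvel': array([-0.00084739, -0.00143697,  0.0016484 , -0.00071829,  0.00022587,
       -0.00017153]), 'tau': array([ 2.19949128e-03, -4.81064165e+01,  2.98815483e+01,  1.39083932e-02,
       -8.67998597e-05,  4.63187249e-06]), 'tcp_pos': array([ 0.20126233, -0.53822119,  0.21843514]), 'orientation': array([-6.58097282e-04,  9.84042793e-01,  1.77930739e-01, -3.11821663e-05]), 'wrist_force': array([ 0.20703992,  0.90751931, -0.19183458]), 'ft_torque': array([-0.00281896,  0.00675911,  0.01404206]), 'grip_force': 0.0, 'finger_gap': 0.08527357965367664} 0.011
```

View pics/scene0.png

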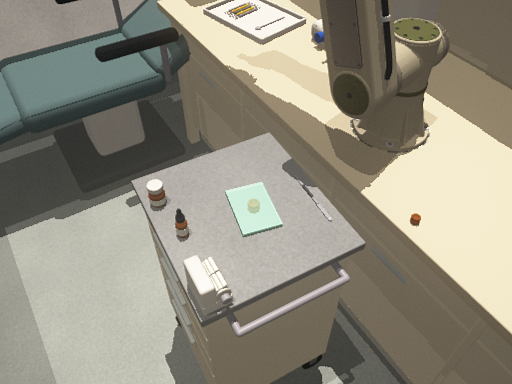

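View pics/side0.png

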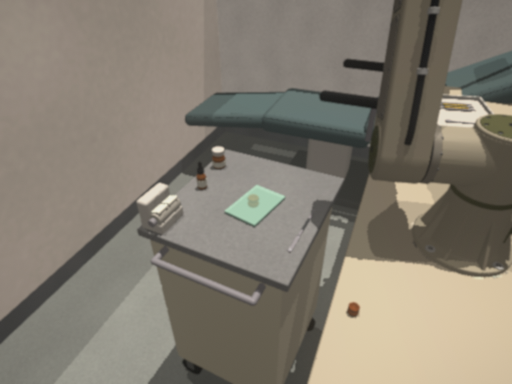

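The scene view shows the cart top with corners near (134,182), (268,136), (363,242). The slab is at (253,208) with the dish at (253,205), the spatula at (317,202), the jar at (156,193), and the dropper at (181,222). The side view shows the same, with the slab at (255,205). Next I'll measure them.

```bash
cat >> h.py <<'E'
def load(n,k="0"):
    return dict(np.load(f"pics/{n}{k}.npz"))
def slab(c,n):
    img=c["img"].astype(int);R,G,B=img[...,0],img[...,1],img[...,2]
    m=((G-R>18)&(G>110)).astype(np.uint8)
    k,l,s,ce=cv2.connectedComponentsWithStats(m)
    i=1+np.argmax(s[1:,4]); ct=cv2.findContours((l==i).astype(np.uint8),0,1)[0][0][:,0]
    P=np.array([pt(c,u,v,n,0.01)[:2] for u,v in cv2.convexHull(ct)[:,0]])
    return ct,P,s[i]
def slabpose(c,n):
    ct,P,s=slab(c,n); r=cv2.minAreaRect((P*1000).astype(np.float32))
    return r,cv2.boxPoints(r),s
E
python3 - <<'E'
from h import *
for n in("scene","side"):
    c=load(n);r,b,s=slabpose(c,n);print(n,r,b.round(1).tolist(),s)
    for p in {"scene":[(133,182),(268,135),(363,242)],"side":[(216,150),(345,172),(267,274),(150,230)]}[n]: print(p,pt(c,*p,n,0).round(3))
S=cv2.resize(load("scene")["img"][125:320,125:370,::-1],None,fx=3,fy=3,interpolation=cv2.INTER_CUBIC)
T=cv2.resize(load("side")["img"][140:280,130:360,::-1],None,fx=3.4,fy=3.4,interpolation=cv2.INTER_CUBIC)
cv2.imwrite("pics/sc.png",S);cv2.imwrite("pics/sd.png",T)
E
```

```text
scene ((728.1956787109375, -769.1444091796875), (508.0017395019531, 348.74053955078125), 1.2761919498443604) [[470.3999938964844, -600.5], [478.1000061035156, -949.0999755859375], [986.0, -937.7999877929688], [978.2000122070312, -589.2000122070312]] [   0   33  156   96 6753]
(133, 182) [ 0.73  -0.186  0.   ]
(268, 135) [ 0.326 -0.158  0.   ]
(363, 242) [0.349 0.285 0.   ]
side ((512.2958984375, 63.79499816894531), (151.58627319335938, 101.21202087402344), 76.94281005859375) [[445.8999938964844, 1.399999976158142], [544.5, -21.5], [578.7000122070312, 126.19999694824219], [480.1000061035156, 149.10000610351562]] [ 225  185   60   40 1155]
(216, 150) [ 0.757 -0.173  0.   ]
(345, 172) [ 0.319 -0.202  0.   ]
(267, 274) [0.396 0.277 0.   ]
(150, 230) [0.723 0.255 0.   ]
```

View pics/sc.png

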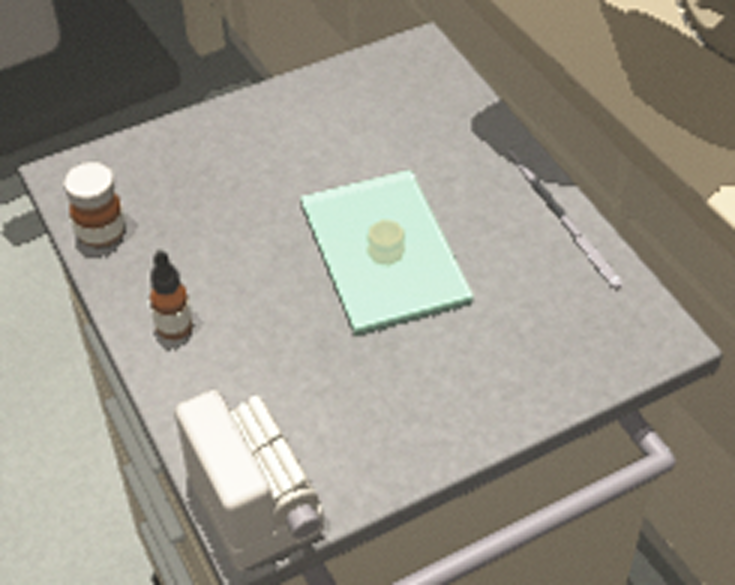

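View pics/sd.png

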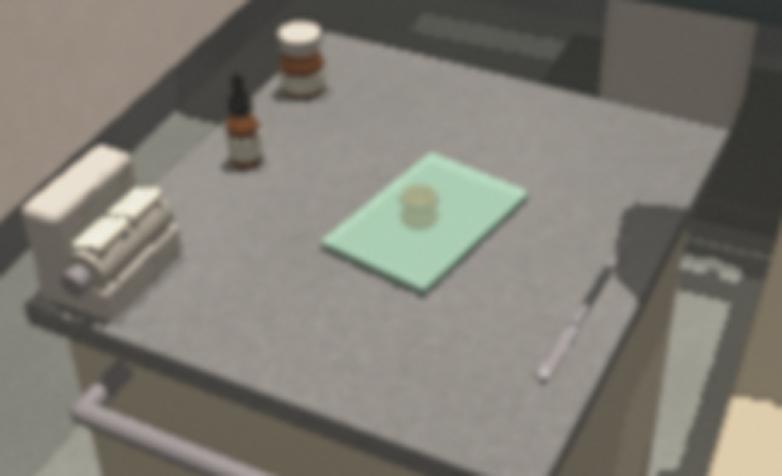

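The crops show the cart's chair-side edge clearly, from (132,181) to (269,133) in the scene view. In the side crop it runs from (330,35) to (725,130). The slab is light green with the amber dish near its middle, and the spatula, jar and dropper all stand clear. Next I'll calculate the positions.

```bash
python3 - <<'E'
import re
s=open('h.py').read().replace("i=1+np.argmax(s[1:,4])","i=1+np.argmax(np.where((s[1:,4]<3000),s[1:,4],0)*(np.abs(np.array([pt(c,*q,n,.01)[0] for q in ce[1:]])-.5)<.15))");open('h.py','w').write(s)
E
python3 - <<'E'
from h import *
pts={"scene":((125,125),3,dict(cn=[(432,24)],cf=[(22,168)],cr=[(718,352)],spat=[(522,165),(617,285)],jarbase=[(102,242)],drop=[(175,340)],dishbase=[(385,262)],dishtop=[(387,230)])),
"side":((130,140),3.4,dict(cn=[(725,130)],cf=[(330,35)],spat=[(606,270),(543,378)],jarbase=[(304,97)],drop=[(244,166)],dishbase=[(420,226)],dishtop=[(420,192)]))}
for n,(o,k,d) in pts.items():
    c=load(n);r,b,s=slabpose(c,n);print(n,r,b.round(1).tolist(),s[4])
    for a,L in d.items():
        z={"dishbase":.01,"dishtop":.036}.get(a,0)
        print(a,[pt(c,o[0]+u/k,o[1]+v/k,n,z).round(3)[:2].tolist() for u,v in L])
E
```

```text
scene ((514.1533813476562, 62.03394317626953), (152.4020233154297, 100.91764068603516), 77.11640167236328) [[448.0, -1.0], [546.4000244140625, -23.5], [580.2999877929688, 125.0999984741211], [482.0, 147.60000610351562]] 1777
cn [[0.318, -0.164]]
cf [[0.731, -0.19]]
cr [[0.347, 0.287]]
spat [[0.357, 0.04], [0.371, 0.192]]
jarbase [[0.706, -0.073]]
drop [[0.699, 0.052]]
dishbase [[0.522, 0.078]]
dishtop [[0.515, 0.069]]
side ((512.2958984375, 63.79499816894531), (151.58627319335938, 101.21202087402344), 76.94281005859375) [[445.8999938964844, 1.399999976158142], [544.5, -21.5], [578.7000122070312, 126.19999694824219], [480.1000061035156, 149.10000610351562]] 1155
cn [[0.317, -0.165]]
cf [[0.721, -0.185]]
spat [[0.362, 0.062], [0.371, 0.191]]
jarbase [[0.692, -0.071]]
drop [[0.69, 0.048]]
dishbase [[0.512, 0.078]]
dishtop [[0.516, 0.068]]
```

Both views agree within a few mm. The slab centre is about (0.513, 0.063) with its long axis at 77°. The cart's inward axis is at about 86.5°, with the edge middle near (0.524, -0.177). The plan is two part-open fingertips on the +y end, square to the cart, pushing along -tool x. First I turn the tool by about -66°.

```bash
python3 -m jog '[[0,0,0,0,-6.6],[0,0,0,0,-6.6],[0,0,0,0,-6.6],[0,0,0,0,-6.6],[0,0,0,0,-6.6]]' 20; python3 -m jog '[[0,0,0,0,-6.6],[0,0,0,0,-6.6],[0,0,0,0,-6.6],[0,0,0,0,-6.6],[0,0,0,0,-6.6]]'
python3 - <<'E'
from h import *
from scipy.spatial.transform import Rotation as R
s=env.get_state();q=s["orientation"];M=R.from_quat(q[[1,2,3,0]]).as_matrix()
print(s["tcp_pos"],M.round(3).tolist(),s["joint_pos"].round(2),env.tip_extent,s["finger_gap"])
print(M.T@(np.array([.53,.185,.219])-s["tcp_pos"]))
# edge fit by gradient along perpendicular, scene & side
for n,a,b in(("scene",(132.3,181),(269,133)),("side",(227,150.3),(343,178.2))):
    c=load(n);g=cv2.GaussianBlur(cv2.cvtColor(c["img"],cv2.COLOR_RGB2GRAY),(0,0),.7).astype(np.float32)
    a,b=np.array(a,float),np.array(b,float);t=(b-a)/np.linalg.norm(b-a);nn=np.array([-t[1],t[0]]);nn*=np.sign(nn[1])
    L=[]
    for f in np.linspace(.15,.9,50):
        p=a+f*(b-a);k=np.arange(-5,5.1,.25);xy=p+k[:,None]*nn
        v=cv2.remap(g,xy[:,:1].astype(np.float32),xy[:,1:].astype(np.float32),1)[:,0]
        i=np.argmax(np.gradient(v));L.append(pt(c,*xy[i],n,0)[:2])
    L=np.array(L);co=np.polyfit(L[:,0],L[:,1],1);res=L[:,1]-np.polyval(co,L[:,0]);ok=abs(res)<.004;co=np.polyfit(L[ok,0],L[ok,1],1)
    print(n,ok.sum(),np.degrees(np.arctan(co[0])),"y at x=.52:",np.polyval(co,.52),res[ok].std())
E
```

```text
clock: 0.57
tcp_pos: [0.2013, -0.5384, 0.2187]
orientation: [-0.0, 0.892, 0.453, 0.0]
wrist_force: [0.7, -0.6, 0.5]
finger_gap: 0.0427
grip_force: 0.0
clock: 0.98
tcp_pos: [0.2013, -0.5384, 0.2187]
orientation: [-0.0, 0.726, 0.687, 0.0]
wrist_force: [-0.5, 0.5, 0.1]
finger_gap: 0.0426
grip_force: 0.0
[ 0.20129229 -0.53840653  0.21873729] [[0.055, 0.998, -0.0], [0.998, -0.055, 0.001], [0.001, -0.0, -1.0]] [-1.35  0.31  0.05  1.3  -0.    0.27] 0.011 0.042591636328122656
[7.40490037e-01 2.88167178e-01 1.63694270e-04]
scene 50 -3.707357054748908 y at x=.52: -0.18193008504315517 0.0008116182802893762
side 50 -3.580383546100643 y at x=.52: -0.18004144993544893 0.0013495940933179957
```

The edge fit gives y = -0.181 at x = 0.52, sloping -3.6°, and the two views agree. Next I move above the +y end.

```bash
for i in 1 2; do :; done
python3 -m jog '[[0,0.037,0.0144,0,0.4],[0,0.037,0.0144,0,0],[0,0.037,0.0144,0,0],[0,0.037,0.0144,0,0],[0,0.037,0.0144,0,0]]' | sed -n 2p
python3 -m jog '[[0,0.037,0.0144,0,0],[0,0.037,0.0144,0,0],[0,0.037,0.0144,0,0],[0,0.037,0.0144,0,0],[0,0.037,0.0144,0,0]]'| sed -n 2p
python3 -m jog '[[0,0.037,0.0144,0,0],[0,0.037,0.0144,0,0],[0,0.037,0.0144,0,0],[0,0.037,0.0144,0,0],[0,0.037,0.0144,0,0]]'| sed -n 2p
python3 -m jog '[[0,0.037,0.0144,0,0],[0,0.037,0.0144,0,0],[0,0.037,0.0144,0,0],[0,0.037,0.0144,0,0],[0,0.037,0.0144,0,0]]'
python3 - <<'E'
from h import *
from scipy.spatial.transform import Rotation as R
s=env.get_state();q=s["orientation"];M=R.from_quat(q[[1,2,3,0]]).as_matrix()
print(s["tcp_pos"],M.round(3).tolist(),s["joint_pos"].round(2))
print(M.T@(np.array([.53,.185,.05])-s["tcp_pos"]))
E
```

```text
tcp_pos: [0.2857, -0.357, 0.2187]
tcp_pos: [0.3701, -0.1772, 0.2191]
tcp_pos: [0.4546, 0.0026, 0.2191]
clock: 2.65
tcp_pos: [0.539, 0.1823, 0.2188]
orientation: [-0.0, 0.731, 0.683, -0.0]
wrist_force: [-0.2, 0.0, 0.7]
finger_gap: 0.0427
grip_force: 0.0
[0.53901888 0.18228674 0.21876157] [[0.068, 0.998, -0.0], [0.998, -0.068, -0.0], [-0.0, -0.0, -1.0]] [ 0.19  0.3   0.03  1.3  -0.    1.82]
[ 0.00214482 -0.00913257  0.16876363]
```

```bash
python3 -m jog '[[0,0,-0.007,0.035,0],[0,0,-0.007,0.035,0],[0,0,0,0.035,0],[0,0,0,0.035,0],[0,0,0,0.035,0]]' | sed -n 2,4p
python3 -m jog '[[0,0,0,0.01,0],[0,0,0,0.005,0],[0,0,0,0.003,0],[0,0,0,0.002,0],[0,0,0,0,0]]'
python3 - <<'E'
from h import *
c=cam("wrist");cv2.imwrite("pics/w1.png",c["img"][...,::-1])
d=cam("side");cv2.imwrite("pics/s1.png",cv2.resize(d["img"][140:280,130:360,::-1],None,fx=3.4,fy=3.4))
E
```

```text
tcp_pos: [0.5243, 0.1814, 0.0424]
orientation: [0.0, 0.731, 0.683, -0.0]
wrist_force: [0.7, -0.7, -0.7]
clock: 3.48
tcp_pos: [0.5264, 0.1813, 0.0257]
orientation: [0.001, 0.731, 0.683, 0.001]
wrist_force: [-0.3, 0.8, 0.2]
finger_gap: 0.0426
grip_force: 0.0
```

View pics/s1.png

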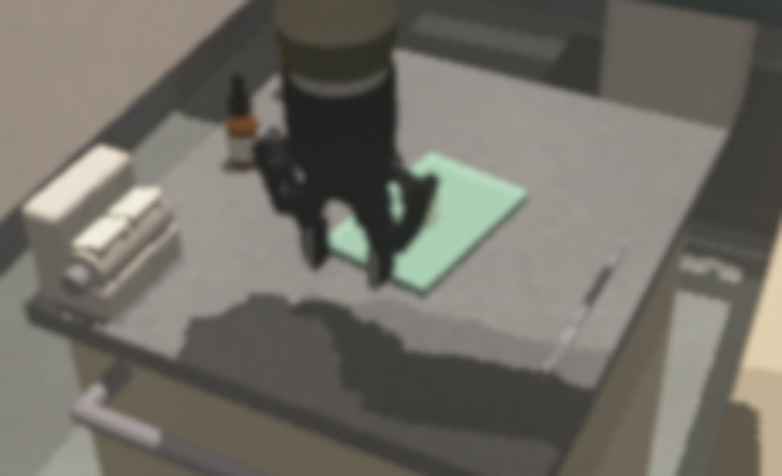

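View pics/w1.png

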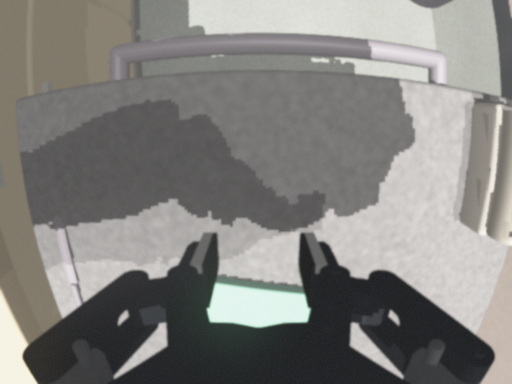

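The side view shows both fingertips just over the top behind the slab's +y end, at crop (318,268) and (375,285). The wrist view shows the slab end between the fingers at (258,285), with nothing else near. Next I descend, watching the force.

```bash
for i in 1; do python3 -m jog '[[0,0,0,0.003,0],[0,0,0,0.003,0],[0,0,0,0.002,0],[0,0,0,0.002,0],[0,0,0,0,0]]' | sed -n 2,4p; done
python3 - <<'E'
from h import *
d=cam("side");s=env.get_state();p=s["tcp_pos"];print(p)
for z in(0,.005,.01,.015):
  print(z,[np.round((np.array(proj(d,(p[0]+k*.028+.011*.068,p[1]-k*.002+.011,z),"side"))-[130,140])*3.4) for k in(-1,1)])
g=cv2.resize(d["img"][205:235,210:260,::-1],None,fx=12,fy=12);cv2.imwrite("pics/s2.png",g)
E
```

```text
tcp_pos: [0.5244, 0.181, 0.0135]
orientation: [-0.0, 0.731, 0.683, -0.0]
wrist_force: [0.1, 0.5, -0.1]
[0.52446743 0.18103168 0.01370135]
0 [array([377., 333.]), array([311., 310.])]
0.005 [array([377., 328.]), array([310., 305.])]
0.01 [array([377., 323.]), array([310., 300.])]
0.015 [array([376., 318.]), array([309., 295.])]
```

View pics/s2.png

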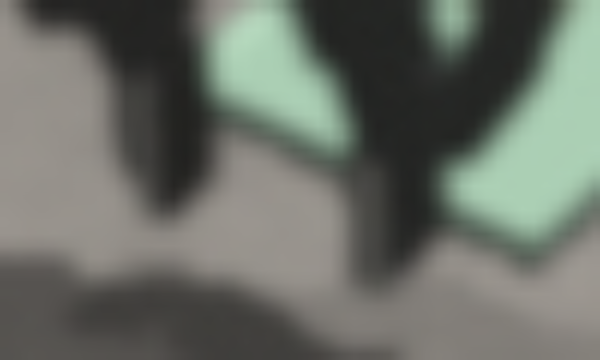

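The crop shows both tips still above the top: the robot-side tip is at (370,285) and the far one at (165,210) of the 12x crop, higher than expected for contact. I'll keep descending while reading the force.

```bash
python3 -m jog '[[0,0,0,0.002,0],[0,0,0,0.001,0],[0,0,0,0,0]]' | sed -n 2,4p
python3 -m jog '[[0,0,0,0.002,0],[0,0,0,0,0]]' | sed -n 2,4p
```

```text
tcp_pos: [0.5246, 0.1811, 0.0108]
orientation: [-0.0, 0.731, 0.683, -0.0]
wrist_force: [0.3, 0.1, -0.4]
tcp_pos: [0.5247, 0.1811, 0.0088]
orientation: [-0.0, 0.731, 0.683, -0.0]
wrist_force: [0.7, 0.1, -0.7]
```

```bash
python3 -m jog '[[0,0,0,0.001,0],[0,0,0,0.001,0],[0,0,0,0,0]]' | sed -n 2,4p
```

```text
tcp_pos: [0.5247, 0.1811, 0.0068]
orientation: [-0.0, 0.731, 0.683, -0.0]
wrist_force: [0.1, -0.3, -0.3]
```

```bash
python3 -m jog '[[0,0,0,0.001,0],[0,0,0,0,0]]' | sed -n 2,4p
python3 -m jog '[[0,0,0,0.001,0],[0,0,0,0,0]]' | sed -n 2,4p
```

```text
tcp_pos: [0.5247, 0.1811, 0.0059]
orientation: [0.0, 0.731, 0.683, -0.0]
wrist_force: [-0.9, 1.0, 0.0]
tcp_pos: [0.5247, 0.1811, 0.0049]
orientation: [-0.0, 0.731, 0.683, -0.0]
wrist_force: [0.3, -0.2, -0.3]
```

```bash
python3 -m jog '[[0,0,0,0.001,0],[0,0,0,0,0]]' | sed -n 2,4p
python3 -m jog '[[0,0,0,0.001,0],[0,0,0,0,0]]' | sed -n 2,4p
python3 - <<'E'
from h import *
d=cam("side");s=env.get_state();p=s["tcp_pos"]
for z in(0,.005,.01,.015):
  for o in(-.011,0,.011):
    print(z,o,[np.round((np.array(proj(d,(p[0]+k*.028+o*.068,p[1]-k*.002+o,z),"side"))-[210,205])*12) for k in(-1,1)])
g=cv2.resize(d["img"][205:235,210:260,::-1],None,fx=12,fy=12);cv2.imwrite("pics/s3.png",g)
E
```

```text
tcp_pos: [0.5247, 0.1811, 0.0039]
orientation: [0.0, 0.731, 0.683, -0.0]
wrist_force: [-0.4, -0.4, 0.0]
tcp_pos: [0.5248, 0.1811, 0.0029]
orientation: [0.0, 0.731, 0.683, -0.0]
wrist_force: [-0.2, -0.0, 0.1]
0 -0.011 [array([418., 331.]), array([187., 251.])]
0 0 [array([394., 363.]), array([161., 282.])]
0 0.011 [array([369., 396.]), array([135., 314.])]
0.005 -0.011 [array([418., 313.]), array([186., 234.])]
0.005 0 [array([393., 345.]), array([160., 265.])]
0.005 0.011 [array([368., 378.]), array([133., 296.])]
0.01 -0.011 [array([417., 295.]), array([185., 216.])]
0.01 0 [array([393., 327.]), array([159., 247.])]
0.01 0.011 [array([367., 360.]), array([132., 278.])]
0.015 -0.011 [array([417., 277.]), array([184., 198.])]
0.015 0 [array([392., 309.]), array([157., 229.])]
0.015 0.011 [array([367., 342.]), array([130., 260.])]
```

View pics/s3.png

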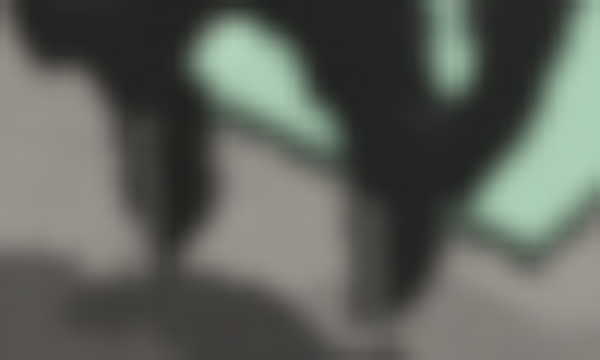

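The tips are still a few mm up: the robot-side one is at (370,325) of the crop and the far one at (165,258), which is about z = 7–10 mm. Half open, the pads stand further back, so I continue in 1–2 mm steps watching the force.

```bash
python3 -m jog '[[0,0,0,0.001,0],[0,0,0,0.001,0],[0,0,0,0,0]]' | sed -n 2,4p
python3 -m jog '[[0,0,0,0.001,0],[0,0,0,0,0]]' | sed -n 2,4p
```

```text
tcp_pos: [0.5247, 0.1811, 0.0009]
orientation: [-0.0, 0.731, 0.683, -0.0]
wrist_force: [-0.8, 0.6, 0.5]
tcp_pos: [0.5247, 0.1811, -0.0001]
orientation: [0.0, 0.731, 0.683, -0.0]
wrist_force: [0.3, 0.0, -0.1]
```

```bash
python3 -m jog '[[0,0,0,0.001,0],[0,0,0,0,0]]' | sed -n 2,4p
python3 -m jog '[[0,0,0,0.001,0],[0,0,0,0,0]]' | sed -n 2,4p
```

```text
tcp_pos: [0.5247, 0.1811, -0.0011]
orientation: [-0.0, 0.731, 0.683, -0.0]
wrist_force: [-0.2, -0.0, -0.2]
tcp_pos: [0.5248, 0.1811, -0.0021]
orientation: [0.0, 0.731, 0.683, -0.0]
wrist_force: [0.3, 0.1, 0.1]
```

```bash
python3 -m jog '[[0,0,0,0.001,0],[0,0,0,0,0]]' | sed -n 2,4p
python3 -m jog '[[0,0,0,0.001,0],[0,0,0,0,0]]' | sed -n 2,4p
python3 - <<'E'
from h import *
d=cam("side");g=d["img"][205:245,205:265,::-1]
a=cam("scene")
p=env.get_state()["tcp_pos"];u,v=map(int,proj(a,p,"scene"));print(u,v)
h=a["img"][v-20:v+20,u-30:u+30,::-1]
cv2.imwrite("pics/s4.png",np.hstack([cv2.resize(x,None,fx=6.6,fy=9,interpolation=cv2.INTER_CUBIC) for x in(g,h)]))
E
```

```text
tcp_pos: [0.5247, 0.1811, -0.0031]
orientation: [-0.0, 0.731, 0.683, -0.0]
wrist_force: [0.6, -1.3, -0.4]
tcp_pos: [0.5247, 0.1811, -0.0041]
orientation: [-0.0, 0.731, 0.683, -0.0]
wrist_force: [0.5, 0.3, -0.0]
275 245
```

View pics/s4.png

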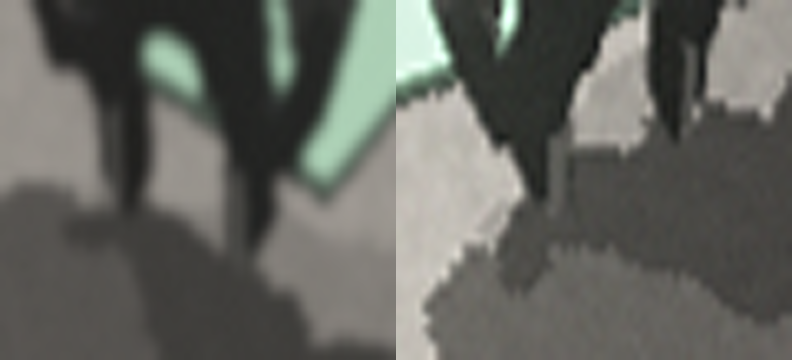

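The picture shows both tips, still clear of their shadows. In the side half they are at (128,208) and (245,250), and in the scene half at (545,200) and (675,140). I'll triangulate their height.

```bash
python3 - <<'E'
from h import *
a,b=load("side"),load("scene")
def tri(p,q):
    o1,d1=ray(a,*p,"side");o2,d2=ray(b,*q,"scene");d1/=np.linalg.norm(d1);d2/=np.linalg.norm(d2)
    t=np.linalg.lstsq(np.c_[d1,-d2],o2-o1,rcond=None)[0];A,B=o1+t[0]*d1,o2+t[1]*d2
    return ((A+B)/2).round(4),np.linalg.norm(A-B).round(4)
print(tri((224.4,228.1),(267.6,247.2)),tri((242.1,232.8),(287.3,240.6)))
E
python3 -m jog '[[0,0,0,0.001,0],[0,0,0,0,0]]' | sed -n 2,4p
python3 -m jog '[[0,0,0,0.001,0],[0,0,0,0,0]]' | sed -n 2,4p
```

```text
(array([0.5482, 0.182 , 0.0056]), np.float64(0.0003)) (array([0.4983, 0.1884, 0.0084]), np.float64(0.0068))
tcp_pos: [0.5248, 0.1811, -0.005]
orientation: [0.0, 0.731, 0.683, -0.0]
wrist_force: [-0.6, -0.5, 0.0]
tcp_pos: [0.5247, 0.1811, -0.0061]
orientation: [-0.0, 0.731, 0.683, -0.0]
wrist_force: [-1.2, 0.1, -0.6]
```

```bash
python3 -m jog '[[0,0,0,0.001,0],[0,0,0,0,0]]' | sed -n 2,4p
python3 -m jog '[[0,0,0,0.001,0],[0,0,0,0,0]]' | sed -n 2,4p
```

```text
tcp_pos: [0.5247, 0.1811, -0.0071]
orientation: [-0.0, 0.731, 0.683, -0.0]
wrist_force: [-0.4, 0.1, 0.7]
tcp_pos: [0.5247, 0.1811, -0.0081]
orientation: [-0.0, 0.731, 0.683, -0.0]
wrist_force: [-0.1, -1.0, 1.2]
```

```bash
python3 -m jog '[[0,0,0,0.001,0],[0,0,0,0,0]]' | sed -n 2,4p
```

```text
tcp_pos: [0.5247, 0.1811, -0.0091]
orientation: [-0.0, 0.731, 0.683, -0.0]
wrist_force: [-0.1, 0.8, 0.2]
```

There is no contact yet and the tips are 1–2 mm above the top, so they'll meet the 10 mm glass edge. The total travel is about 0.25 m along -tool x. I approach and take contact gently first.

```bash
python3 -m jog '[[0,-0.005,0,0,0],[0,-0.006,0,0,0],[0,-0.005,0,0,0],[0,-0.003,0,0,0],[0,-0.003,0,0,0]]' | sed -n 2,4p
python3 -m jog '[[0,-0.003,0,0,0],[0,-0.003,0,0,0],[0,-0.003,0,0,0],[0,-0.003,0,0,0],[0,-0.003,0,0,0]]' | sed -n 2,4p
python3 -m jog '[[0,-0.003,0,0,0],[0,-0.003,0,0,0],[0,-0.003,0,0,0],[0,-0.002,0,0,0],[0,-0.001,0,0,0]]' | sed -n 1,4p
python3 - <<'E'
from h import *
for n in("scene","side"):
    c=cam(n);r,b,s=slabpose(c,n);print(n,r,b.round(1).tolist(),s[4])
E
```

```text
tcp_pos: [0.5233, 0.1585, -0.0089]
orientation: [0.0, 0.731, 0.682, -0.0]
wrist_force: [-0.2, 0.6, -0.6]
tcp_pos: [0.5222, 0.1444, -0.0089]
orientation: [-0.0, 0.731, 0.683, 0.0]
wrist_force: [-0.9, 1.6, 0.6]
clock: 8.7
tcp_pos: [0.5214, 0.1319, -0.0089]
orientation: [-0.0, 0.731, 0.683, -0.0]
wrist_force: [0.2, 2.4, 0.4]
scene ((525.260986328125, 42.7927131652832), (152.09674072265625, 84.11854553222656), 80.10830688476562) [[470.79998779296875, -24.899999618530273], [553.5999755859375, -39.400001525878906], [579.7999877929688, 110.5], [496.8999938964844, 124.9000015258789]] 784
side ((480.733642578125, 33.289024353027344), (80.63575744628906, 172.76881408691406), 21.477624893188477) [[411.6000061035156, 98.9000015258789], [474.79998779296875, -61.900001525878906], [549.9000244140625, -32.29999923706055], [486.6000061035156, 128.39999389648438]] 439
```

The wrist force (2.4 N) shows the slab moving with the fingers. I continue smoothly.

```bash
python3 -m jog '[[0,-0.002,0,0,0],[0,-0.003,0,0,0],[0,-0.004,0,0,0],[0,-0.004,0,0,0],[0,-0.004,0,0,0]]' | sed -n 2,4p
python3 -m jog '[[0,-0.004,0,0,0],[0,-0.004,0,0,0],[0,-0.004,0,0,0],[0,-0.003,0,0,0],[0,-0.002,0,0,0]]' | sed -n 1,4p
python3 - <<'E'
from h import *
for n in("scene","side"):
    c=cam(n)
    cv2.imwrite(f"pics/{n}5.png",c["img"][...,::-1])
a=cv2.imread("pics/scene5.png")[120:300,130:360];b=cv2.imread("pics/side5.png")[120:300,160:390]
cv2.imwrite("pics/m5.png",cv2.resize(np.hstack([a,b]),None,fx=1.72,fy=1.72*1.5,interpolation=cv2.INTER_CUBIC))
E
```

```text
tcp_pos: [0.5202, 0.1149, -0.0089]
orientation: [-0.0, 0.731, 0.683, -0.0]
wrist_force: [-0.0, 2.5, 0.4]
clock: 9.63
tcp_pos: [0.5193, 0.0978, -0.0089]
orientation: [0.0, 0.731, 0.683, 0.0]
wrist_force: [-0.4, 2.3, 0.0]
```

View pics/m5.png

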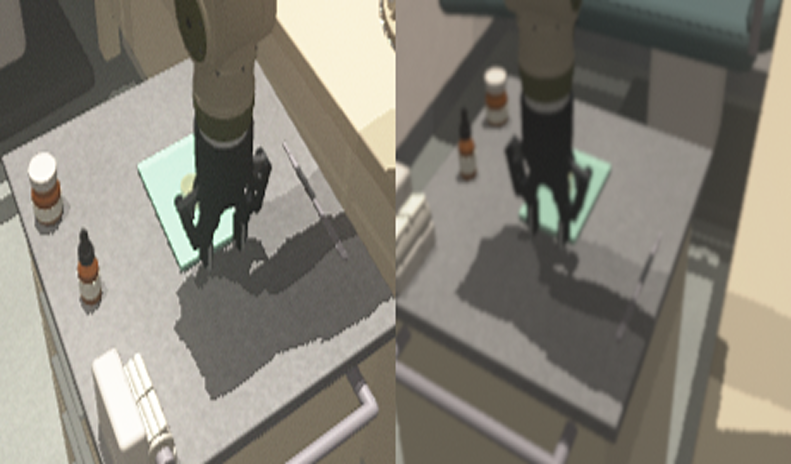

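The picture shows the slab squared by the two tips, with the dish standing upright on it at about (188,182). The jar, dropper and spatula are undisturbed. I push on.

```bash
python3 -m jog '[[0,-0.002,0,0,0],[0,-0.003,0,0,0],[0,-0.004,0,0,0],[0,-0.004,0,0,0],[0,-0.004,0,0,0]]' | sed -n 2,4p
python3 -m jog '[[0,-0.004,0,0,0],[0,-0.004,0,0,0],[0,-0.004,0,0,0],[0,-0.004,0,0,0],[0,-0.004,0,0,0]]' | sed -n 2,4p
python3 -m jog '[[0,-0.004,0,0,0],[0,-0.004,0,0,0],[0,-0.004,0,0,0],[0,-0.004,0,0,0],[0,-0.004,0,0,0]]' | sed -n 2,4p
python3 -m jog '[[0,-0.004,0,0,0],[0,-0.004,0,0,0],[0,-0.004,0,0,0],[0,-0.004,0,0,0],[0,-0.004,0,0,0]]' | sed -n 2,4p
python3 -m jog '[[0,-0.004,0,0,0],[0,-0.004,0,0,0],[0,-0.004,0,0,0],[0,-0.004,0,0,0],[0,-0.004,0,0,0]]' | sed -n 2,4p
python3 -m jog '[[0,-0.004,0,0,0],[0,-0.004,0,0,0],[0,-0.004,0,0,0],[0,-0.004,0,0,0],[0,-0.004,0,0,0]]' | sed -n 2,4p
python3 -m jog '[[0,-0.004,0,0,0],[0,-0.004,0,0,0],[0,-0.004,0,0,0],[0,-0.004,0,0,0],[0,-0.004,0,0,0]]' | sed -n 2,4p
python3 -m jog '[[0,-0.004,0,0,0],[0,-0.004,0,0,0],[0,-0.003,0,0,0],[0,-0.002,0,0,0],[0,-0.001,0,0,0]]'
```

```text
tcp_pos: [0.518, 0.0811, -0.0089]
orientation: [0.0, 0.731, 0.683, 0.0]
wrist_force: [0.2, 2.5, 0.4]
tcp_pos: [0.5166, 0.061, -0.0089]
orientation: [0.0, 0.731, 0.683, -0.0]
wrist_force: [-0.1, 2.6, 0.5]
tcp_pos: [0.5153, 0.0411, -0.0089]
orientation: [0.0, 0.731, 0.683, -0.0]
wrist_force: [0.4, 2.8, 0.1]
tcp_pos: [0.5139, 0.0211, -0.0089]
orientation: [0.0, 0.731, 0.683, -0.0]
wrist_force: [-0.6, 2.7, -0.4]
tcp_pos: [0.5125, 0.0012, -0.0089]
orientation: [0.0, 0.731, 0.683, -0.0]
wrist_force: [0.9, 3.5, 0.8]
tcp_pos: [0.5111, -0.0188, -0.0089]
orientation: [-0.0, 0.731, 0.683, -0.0]
wrist_force: [0.3, 1.9, 0.8]
tcp_pos: [0.5098, -0.0388, -0.0089]
orientation: [0.0, 0.731, 0.683, -0.0]
wrist_force: [0.3, 3.6, 0.5]
clock: 13.07
tcp_pos: [0.5089, -0.0527, -0.0089]
orientation: [0.0, 0.731, 0.683, -0.0]
wrist_force: [-0.1, 2.2, 0.6]
finger_gap: 0.0428
grip_force: 1.3
```

Next I back off, rise, and measure with a clear view.

```bash
python3 -m jog '[[0,0.005,0,0,0],[0,0.01,0,0,0],[0,0.015,0,0,0],[0,0.01,0,0,0],[0,0,0,-0.02,0]]' | sed -n 2p
python3 -m jog '[[0,0.02,0,-0.03,0],[0,0.03,0,-0.025,0],[0,0.03,0,-0.02,0],[0,0.03,0,-0.02,0],[0,0.03,0,-0.02,0]]' | sed -n 2p
python3 -m jog '[[0,0.03,0,0,0],[0,0.03,0,0,0],[0,0.03,0,0,0],[0,0,0,0,0],[0,0,0,0,0]]' | sed -n 1,4p
cat > m.py <<'E'
from h import *
import sys
for n in("scene","side"):
    c=cam(n);r,b,s=slabpose(c,n);print(n,np.round(r[0],1),np.round(r[1],1),r[2],b.round(1).tolist(),s[4])
    cv2.imwrite(f"pics/{n}{sys.argv[1]}.png",c["img"][...,::-1])
    m=np.array(r[0])/1000; e=np.array([np.sin(np.radians(3.64)),np.cos(np.radians(3.64))])
    print(" inward dist",(m-[.52,-.181])@e)
E
python3 m.py 6
python3 -c "
import cv2,numpy as np
a=cv2.imread('pics/scene6.png')[120:300,130:360];b=cv2.imread('pics/side6.png')[120:300,160:390]
cv2.imwrite('pics/m6.png',cv2.resize(np.hstack([a,b]),None,fx=1.72,fy=2.58,interpolation=cv2.INTER_CUBIC))"
```

```text
tcp_pos: [0.5085, -0.0098, 0.0082]
tcp_pos: [0.5208, 0.1292, 0.1273]
clock: 14.32
tcp_pos: [0.5266, 0.2191, 0.1258]
orientation: [0.0, 0.729, 0.684, -0.0]
wrist_force: [-0.4, 0.9, -0.4]
scene [ 512.9 -136.8] [157.2 101.6] 86.3181381225586 [[457.1000061035156, -211.89999389648438], [558.5, -218.5], [568.5999755859375, -61.599998474121094], [467.20001220703125, -55.0]] 1343
 inward dist 0.04370842813496111
side [ 511.5 -135.3] [155.2 102.4] 86.04578399658203 [[455.0, -209.1999969482422], [557.2000122070312, -216.1999969482422], [567.9000244140625, -61.400001525878906], [465.70001220703125, -54.29999923706055]] 777
 inward dist 0.04507258472576088
```

View pics/m6.png

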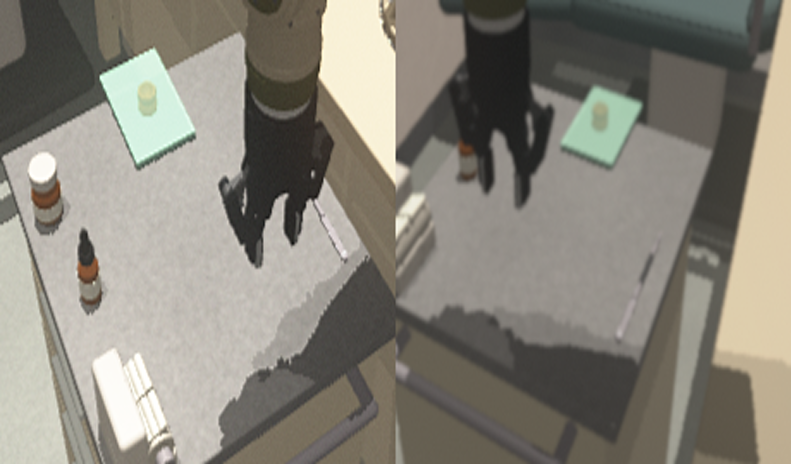

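The slab is square (86.2° against the edge's 86.4°) with its centre about 43–45 mm inward. The dish is upright on it at (147,98) in the left half, and the jar, dropper and spatula look untouched. Another 18–19 mm is needed, to TCP y ≈ -0.071, so I go back behind the slab.

```bash
python3 -m jog '[[0,-0.03,0,0,0],[0,-0.04,0,0,0],[0,-0.04,0,0,0],[0,-0.04,0,0,0],[0,-0.04,0,0.02,0]]' | sed -n 2p
python3 -m jog '[[0,-0.02,0,0.025,0],[0,-0.01,0,0.025,0],[0,0,0,0.025,0],[0,0,0,0.025,0],[0,0,0,0.005,0]]' | sed -n 2,4p
```

```text
tcp_pos: [0.5162, 0.027, 0.1104]
tcp_pos: [0.5088, -0.001, -0.0011]
orientation: [-0.002, 0.732, 0.681, -0.002]
wrist_force: [-0.9, 0.5, 0.7]
```

```bash
python3 -m jog '[[0,0,0,0.004,0],[0,0,0,0.003,0],[0,-0.01,0,0,0],[0,-0.01,0,0,0],[0,-0.01,0,0,0]]' | sed -n 2,4p
python3 -m jog '[[0,-0.008,0,0,0],[0,-0.005,0,0,0],[0,-0.003,0,0,0],[0,-0.003,0,0,0],[0,-0.003,0,0,0]]' | sed -n 2,4p
```

```text
tcp_pos: [0.5115, -0.0308, -0.0033]
orientation: [0.001, 0.731, 0.683, 0.001]
wrist_force: [-0.4, -0.5, -0.1]
tcp_pos: [0.5089, -0.0519, -0.0045]
orientation: [0.0, 0.731, 0.683, 0.0]
wrist_force: [-0.0, 0.4, 1.0]
```

The height is 4 mm above the earlier push, so I back off slightly, lower, then push to y ≈ -0.071.

```bash
python3 -m jog '[[0,0.008,0,0,0],[0,0,0,0.002,0],[0,0,0,0.002,0],[0,0,0,0,0],[0,-0.003,0,0,0]]' | sed -n 2,4p
python3 -m jog '[[0,-0.003,0,0,0],[0,-0.003,0,0,0],[0,-0.003,0,0,0],[0,-0.003,0,0,0],[0,-0.003,0,0,0]]' | sed -n 2,4p
python3 -m jog '[[0,-0.003,0,0,0],[0,-0.002,0,0,0],[0,-0.001,0,0,0],[0,0,0,0,0],[0,0,0,0,0]]' | sed -n 2,4p
```

```text
tcp_pos: [0.509, -0.046, -0.0088]
orientation: [-0.0, 0.73, 0.683, -0.0]
wrist_force: [-0.6, 0.6, 0.8]
tcp_pos: [0.5082, -0.0616, -0.0085]
orientation: [-0.0, 0.731, 0.683, 0.0]
wrist_force: [0.5, 2.5, 0.4]
tcp_pos: [0.5078, -0.0679, -0.0085]
orientation: [0.0, 0.731, 0.683, -0.0]
wrist_force: [0.3, 0.8, -0.5]
```

Another 3 mm, then I retreat and measure.

```bash
python3 -m jog '[[0,-0.001,0,0,0],[0,-0.001,0,0,0],[0,-0.001,0,0,0],[0,0,0,0,0],[0,0,0,0,0]]' | sed -n 2,4p
python3 -m jog '[[0,0.005,0,0,0],[0,0.01,0,0,0],[0,0.015,0,0,0],[0,0.01,0,0,0],[0,0,0,-0.02,0]]' | sed -n 2p
python3 -m jog '[[0,0.02,0,-0.03,0],[0,0.03,0,-0.025,0],[0,0.03,0,-0.02,0],[0,0.03,0,-0.02,0],[0,0.03,0,-0.02,0]]' | sed -n 2p
python3 -m jog '[[0,0.03,0,0,0],[0,0.03,0,0,0],[0,0,0,0,0],[0,0,0,0,0],[0,0,0,0,0]]' | sed -n 1,4p
python3 m.py 7
python3 -c "
import cv2,numpy as np
a=cv2.imread('pics/scene7.png')[120:300,130:360];b=cv2.imread('pics/side7.png')[120:300,160:390]
cv2.imwrite('pics/m7.png',cv2.resize(np.hstack([a,b]),None,fx=1.72,fy=2.58,interpolation=cv2.INTER_CUBIC))"
```

```text
tcp_pos: [0.5077, -0.0706, -0.0085]
orientation: [0.0, 0.731, 0.683, -0.0]
wrist_force: [0.2, 1.8, 0.5]
tcp_pos: [0.5073, -0.028, 0.0086]
tcp_pos: [0.5197, 0.1109, 0.1277]
clock: 19.0
tcp_pos: [0.5234, 0.1691, 0.1261]
orientation: [0.0, 0.73, 0.683, -0.001]
wrist_force: [-1.0, -0.4, -0.8]
scene [ 511.8 -154.1] [156.5 102. ] 86.18656921386719 [[455.70001220703125, -228.8000030517578], [557.5, -235.60000610351562], [567.9000244140625, -79.4000015258789], [466.1000061035156, -72.5999984741211]] 1308
 inward dist 0.026334551585034477
side [ 510.4 -153. ] [155.4 102.7] 86.04578399658203 [[453.79998779296875, -227.0], [556.2999877929688, -234.10000610351562], [567.0, -79.0999984741211], [464.5, -72.0]] 754
 inward dist 0.027288246356827917
```

View pics/m7.png

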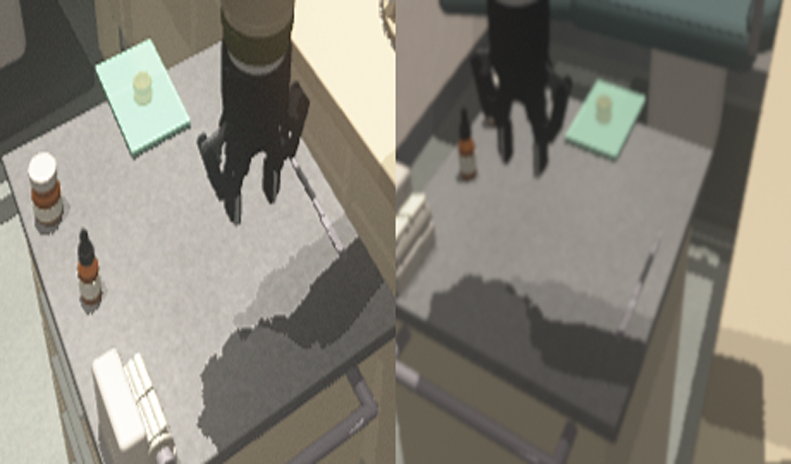

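The slab sticks out about 48–50 mm (centre 26–27 mm inward, against a target of 25 ± 12). It's square to the edge, with the dish upright near its middle at (142,87). The jar, dropper and spatula are where they were, and the gripper is clear, so I hand in.

```bash
python3 -c "
from workcell import env
print(env.hand_in())"
```

```text
the job is handed in; nothing more can be done
None
```

I handed the job in at about 19 s on the robot's clock (no verdict came back): by the camera measurements the slab sticks out about 48–49 mm over the chair-side edge, square to it within about half a degree, with the dish upright on it and the jar, dropper bottle and spatula by eye where they started.

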